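# Bolt the fruit-fly holding box

## Task

Shut the clear lid of the white fruit-fly holding box, press it down on its foam seal so that the bolt lines up, and slide the bolt with the red knob fully home through the brass-coloured keeper; then turn the red knob down to the left (seen from the robot) into its notch, so that the bolt is locked, and let go. Do it by feel: do not slam the lid, and do not ram the bolt against the keeper or its end stop. Leave the fruit and the tools around the box alone.

Things in the scene. Friction and masses are not known exactly. Their poses are not given: they have to be found in the camera images.
- box: White plastic fruit-fly holding box, screwed to the table, 240 (x) x 300 (y) x 134 mm high, wall 8 mm, sample mangoes inside. Origin: centre of its underside. Its front (-x side) carries the keeper; +y is the box's left; the lid is hinged along the top of its rear (+x) wall, hinge line at x = 120, z = 150 mm.
- lid (a joint): Hinge angle of the lid (rad): 0 when level, grows as it opens; hard stop at -0.041. Friction stays hold it open: 1 or 2 N at the front edge moves it. Shut and left alone it rests on the foam seal at 0.024 to 0.041, as a rule too high for the bolt: the hole is met at -0.033 to 0.021, with 4 to 18 N down at the knob.
- lid_edge (a point): Middle of the front edge of the lid, on its top face. The lid is an aluminium frame with a clear panel, 245 mm from hinge line to front edge, 304 mm wide, 11 mm thick, top face 5 mm above the hinge line, 0.18 kg. Axes: x along the lid towards the hinge, y to the box's left, z out of the lid's top face.
- seal: Black foam seal on the front rim of the box, 8 mm wide, 290 mm long; it gives up to 19 mm (about 0.8 N per mm). Origin: middle of its top. More than 45 N crushes it.
- barrel: Steel case of the bolt in the middle of the lid's front rail, 102 mm long, 34 mm wide, up to 19 mm above the lid's top face. A slot along its top guides the knob's stem; its front end stops the stem when the bolt is home, and there a notch, 11 mm long, opens to the left. Origin on the hinge line; axes as lid_edge.
- bolt: The sliding bolt: steel rod 10 mm thick with a flat end, 11 mm above the lid's top face, sliding towards the lid's front edge (-x), with a stem and the red knob standing up from it. Origin on the rod's axis, 8 mm behind the stem; same axes as the lid while the knob stands up.
- bolt_slide (a joint): How far the bolt has been slid towards the keeper (m): starts at 0 to 0.006, fully home at about 0.036 with the stem against its end stop. Needs about 2 to 3 N. From about 0.014 on its tip meets the keeper.
- bolt_turn (a joint): How far the knob is turned about the rod (rad): 0 standing up, about 1.5 lying down to the left (+y). Can turn only when the bolt is in its last 5 mm, where the stem drops into the notch. About 1 N at the knob turns it and it stays where it is left.
- knob (a point): Centre of the red knob, an upright cylinder 15 mm in diameter and 20 mm high; it lies 30 mm from the rod's axis, 41 mm above the lid's top face while it stands up. A stem of 6 mm joins it to the rod. z points along the knob, away from the rod.
- bolt_tip (a point): Tip of the bolt's flat end, on its axis.
- keeper: Keeper in front of the box's front wall; origin and axes as the box. Its brass hood has the hole for the bolt: 13 mm high, 16 mm wide, from x = -134 to -146 mm, y = 0. The hood is clamped by slotted screw holes and was set by hand: the hole's centre is between 157.5 and 171.5 mm above the table, the state does not tell where: find it by feel. It bends at over 18 N.
- tester: Fruit firmness tester, round dial 60 mm, 22 mm high, lying beside the box; leave alone. Origin under the dial.
- tape: Roll of tape, 100 mm, 25 mm high, lying beside the box; leave alone. Origin under its centre.
- mango0: Mango, about 100 x 72 mm, in the tray on the left; leave alone. Origin under its middle.
- mango1: Second mango in the tray; leave alone.
- mango2: Third mango in the tray; leave alone.
- caliper: Caliper, 160 mm long, lying near the robot on the right; leave alone. Origin: middle of its underside.
- spray: White bottle with blue cap, 60 mm by 150 mm high, on the right; leave alone. Origin under its centre.

How it is judged:
By the outcome, as a careful person would: the job done as asked, in the order asked, and still so for the second after the job is handed in, with the robot touching nothing.
It also fails if it takes over 69 s, if anything falls off the work surface, if the arm or the gripper's body presses on something with over 40 N, if the wrist force passes 120 N, or if a joint passes its speed limit or range.

## Robot

A 6-joint arm with a two-finger parallel gripper is mounted at the origin on the work surface. World frame = base frame: x ahead of the robot, y to its left, z up, the work surface at z = 0. Lengths are in m, angles in rad, forces in N, time in s.
With the tool pointing down it reaches from about 0.3 to 0.775 m from the base axis. Payload 14.6 kg.
Tool frame: the origin (TCP) lies at the centre of the arm's flange, where the gripper is bolted on; the fingertips stand 199 mm ahead of it and the grasp point (between the pads) lies ctrl.tcp_to_grasp ahead of it (ctrl.tcp_to_grasp is the distance from the TCP to the grasp point, in m); z points along the fingers, y is the line along which they close (so a half turn about z gives the same grasp; the last joint's range is limited). The gripper opens to 94 mm and grips with 3 to 60 N. Pads are 16 mm wide; open, the fingers measure 119 mm over their backs; the gripper's body (75 mm by 177 mm) begins 78 mm behind the grasp point.
Start: joints at [-1.407, 0.3, 1.521, -0, 1.321, -0.067], TCP at [0.126, -0.535, 0.405] pointing down, gripper open.
Joint ranges: [-3.03, 3.03], [-0.79, 2.21], [0.23, 2.52], [-1.04, 4.18], [0, 3.07], [-2.55, 2.55]. Speed limits (rad/s): [2.22, 2.22, 2.57, 3.14, 3.14, 3.14].

## Interface

Orientations are given as [roll, pitch, yaw] about the fixed x, y, z axes, in that order (R = Rz(yaw) Ry(pitch) Rx(roll)).
In Python, from station import ctrl gives the robot as it stands. The module is installed in compiled form; this text tells all that it offers.
- The arm moves only by the shell command python3 -m jog 'ROWS' [OPENING] [FORCE]. ROWS is JSON, a list of rows, each a list of 6 numbers: the shift along the tool's x, y, z in cm, then the turn, a rotation vector about the tool's x, y, z in rad. In form: [[tx, ty, tz, ax, ay, az], ...]. A call has 1 to 8 rows; each row is the pose to reach, as a shift and turn from the pose commanded when the call began, along the tool's axes at that moment; what a row does not reach only later rows make up. A row lasts 1/10 s, in which the tool goes at most 50 mm and 8.59 degrees, less where a joint would pass 70% of its speed; a pose out of reach is approached as far as the arm can. A call with a gripper value outside its range is refused whole. OPENING is the opening in per cent of the stroke, from 0 (shut) to 100 (fully open), set as the call begins (- or left out, the last holds). The fingers move at their own pace and stop on an object; FORCE is the grip in N (left out, the last holds). Time passes only in rows, so rows that repeat a pose let the fingers close. It gives the time, the measured TCP pose, the force, the opening and the grip force at its end, in the units of the state.
- ctrl.get_obs(): the state, without advancing time (a new reading comes with each control period).
- ctrl.camera(name): name is "scene" or "top"; returns a dict with "img" (420x560x3 uint8, blue, green, red), "intrinsics" (3x3 intrinsics, pixels), "R" (3x3) and "t" (3): a world point X has camera coordinates R X + t. Camera axes: x right, y down, z forward; pixel columns grow to the right and rows downward; lengths in m; the calibration is good to about 2 mm. A picture is of the moment at which its call begins. There is no depth.
- ctrl.hand_in(): hands the job in; it is judged then, once.
The state is a dict: "time_s": time; "qpos": joint angles; "joint_vel": joint speeds; "tau": joint torques, N m; "ee_pos": TCP position; "eef_rot": TCP orientation; "force": force on the tool from outside, world axes, zero at the start; "moment": the same for the moment, N m; "grip_width": finger opening in m; "grip_force": force on a finger pad.
Only numpy, scipy, OpenCV 4.12 (cv2) and the standard library are available. Lean on these libraries where they do the work, as an engineer would, in place of code of your own. Each camera call takes 0.05 s, during which the arm holds its last target. There are 200 camera calls.

## Working session

There is one attempt and no reset: what is moved stays moved. The work goes in short steps, Python scripts to look and compute and a shell command to move; the robot and the scene stay as the last step left them, time stands still between calls to the robot, and variables do not carry over. Pictures are saved under pics/ and viewed, at most 10 in all, crops included, and the job is handed in when it is done.

```bash
mkdir -p pics
python3 - <<'E'
from station import ctrl
import cv2
for n in("scene","top"):
    c=ctrl.camera(n); cv2.imwrite(f"pics/{n}0.png",c["img"]); print(n,c["intrinsics"],c["R"],c["t"])
o=ctrl.get_obs(); print(o, ctrl.tcp_to_grasp)
E
```

```text
scene [[396.61091302   0.         273.90612792]
 [  0.         396.61091302 210.80949412]
 [  0.           0.           1.        ]] [[-0.88295571 -0.46945109 -0.00221186]
 [-0.42158505  0.79498321 -0.43619691]
 [ 0.2065315  -0.38421007 -0.89984852]] [0.4916697  0.23714666 1.35820293]
top [[389.28303411   0.         283.44822816]
 [  0.         389.28303411 210.78783398]
 [  0.           0.           1.        ]] [[-0.01683888 -0.99974722  0.01489777]
 [-0.99761365  0.0158014  -0.06721109]
 [ 0.06695869 -0.01599398 -0.99762755]] [0.0574493  0.55260598 1.21217934]
{'time_s': 0.1, 'qpos': array([-1.40660166e+00,  3.00428979e-01,  1.52149805e+00, -8.67880267e-06,
        1.32071804e+00, -6.66391013e-02]), 'joint_vel': array([-0.00068636, -0.00104476,  0.00105742,  0.00027586,  0.00040598,
        0.00057276]), 'tau': array([ 2.92861165e-03, -5.32645655e+01, -3.53282940e+01,  7.10223941e-02,
        2.34973856e-02, -5.89728961e-05]), 'ee_pos': array([ 0.1258059 , -0.53539447,  0.40414445]), 'eef_rot': array([-3.14054201e+00, -6.16924191e-05,  2.30835892e-01]), 'force': array([ 0.47584206, -0.11120601, -0.10439975]), 'moment': array([ 0.02298125,  0.0868461 , -0.01942741]), 'grip_force': 0.0, 'grip_width': 0.09376783943186316} 0.1804
```

View pics/scene0.png

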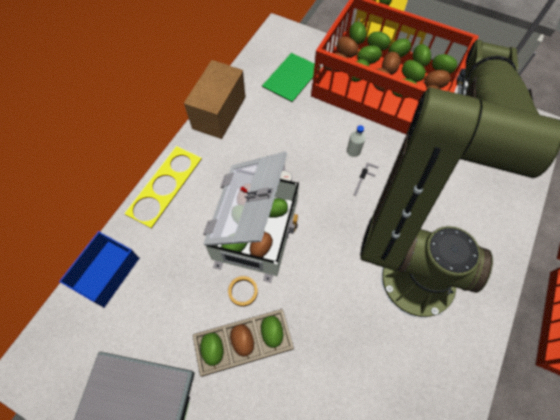

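View pics/top0.png

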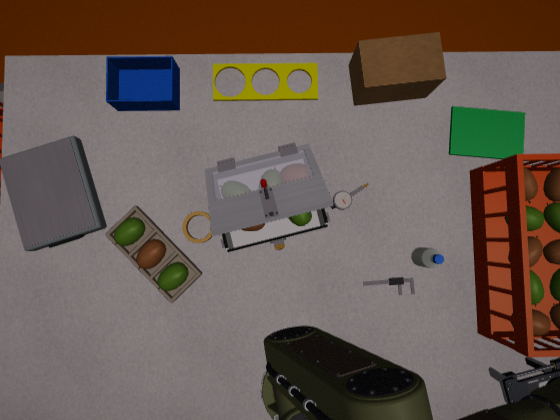

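The scene view shows the box at about (255,230) with its lid half open. In the top view the keeper is at about (279,245), the red knob at (264,183) and the hinges at about (226,163) and (289,149).

Run:
```python
import cv2,numpy as np
a=cv2.imread("pics/scene0.png")[140:280,195:310]; b=cv2.imread("pics/top0.png")[138:256,198:338]
a=cv2.resize(a,None,fx=3.3,fy=3.3,interpolation=cv2.INTER_CUBIC); b=cv2.resize(b,None,fx=2.8,fy=2.8,interpolation=cv2.INTER_CUBIC)
h=max(a.shape[0],b.shape[0]); o=np.zeros((h,a.shape[1]+b.shape[1],3),np.uint8)
o[:a.shape[0],:a.shape[1]]=a;o[:b.shape[0],a.shape[1]:]=b
print(a.shape,b.shape); cv2.imwrite("pics/z.png",o)
```

```text
(462, 380, 3) (330, 392, 3)
```

View pics/z.png

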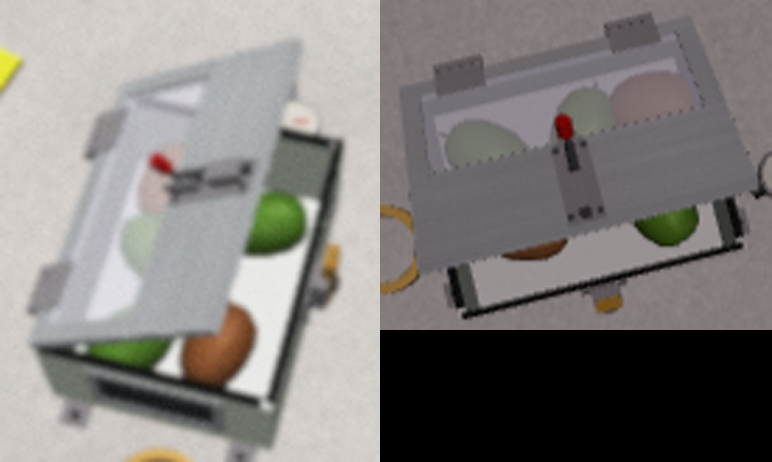

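Crop: the seal's front corners are at full-top-view pixels (228.4,250.5) and (327.3,225.5). The lid's front corners are at (213,234.4) and (331.9,204.1), the knob is at (263.7,183), and the brass hood at (279.4,244.4). In the scene view the knob is at (244.1,189.1) and the lid corners at (285.9,152.7) and (262.3,240.6).

```bash
cat > h.py <<'E'
from station import ctrl
import numpy as np
def ray(c,u,v):
    R=c["R"];C=-R.T@c["t"];d=R.T@np.linalg.solve(c["intrinsics"],[u,v,1]);return C,d/np.linalg.norm(d)
def plane(c,u,v,z):
    C,d=ray(c,u,v);return C+d*(z-C[2])/d[2]
def tri(a,pa,b,pb):
    C1,d1=ray(a,*pa);C2,d2=ray(b,*pb)
    s=np.linalg.lstsq(np.c_[d1,-d2],C2-C1,rcond=None)[0]
    p,q=C1+s[0]*d1,C2+s[1]*d2;return (p+q)/2,np.linalg.norm(p-q)
E
python3 - <<'E'
from h import *
np.set_printoptions(precision=4,suppress=True)
s=ctrl.camera("scene");t=ctrl.camera("top")
L=plane(t,228.4,250.5,.152);R=plane(t,327.3,225.5,.152);print("seal",L,R,np.linalg.norm(L-R),np.arctan2(*(L-R)[[1,0]])-np.pi/2)
print("hood",plane(t,279.4,244.4,.175))
T=lambda x,y:(198+(x-380)/2.8,138+y/2.8); S=lambda x,y:(195+x/3.3,140+y/3.3)
for x,y in((403,90),(690,20)):print("rear",plane(t,*T(x,y),.155))
for n,a,b in(("knob",(162,162),(564,126)),("lidR",(300,42),(755,185)),("lidL",(222,332),(422,270)),("hood",(332,262),(608,298)),("rearL",(35,345),(403,90)),("rearR",(125,88),(690,20))):print(n,tri(s,S(*a),t,T(*b)))
E
```

```text
seal [0.4359 0.2061 0.152 ] [ 0.5011 -0.0721  0.152 ] 0.28571401707859334 0.23022156625258994
hood [0.4508 0.0636 0.175 ]
rear [0.6626 0.2664 0.155 ]
rear [ 0.7302 -0.0244  0.155 ]
knob (array([0.6042, 0.1001, 0.2909]), np.float64(0.0010622978051998495))
lidR (array([ 0.5487, -0.065 ,  0.3051]), np.float64(6.359844473201728e-05))
lidL (array([0.4773, 0.2231, 0.3001]), np.float64(0.005775028226991152))
hood (array([0.4476, 0.0622, 0.1613]), np.float64(0.006351344776349861))
rearL (array([0.6624, 0.2674, 0.1456]), np.float64(0.0037937894539313557))
rearR (array([ 0.7328, -0.0253,  0.1439]), np.float64(5.034046080322678e-05))
```

```bash
python3 -m jog '[[0,0,-5,0,0,0],[0,0,-10,0,0,0],[0,0,-13,0,0,0],[4,-4,-13,0,0,0],[8,-7,-13,0,0,0],[12,-10,-13,0,0,0],[16,-13,-13,0,0,0],[20,-17,-13,0,0,0]]' 0 10
python3 -m jog '[[4,-3,0,0,0,0],[8,-7,0,0,0,0],[12,-10,0,0,0,0],[16,-14,0,0,0,0],[20,-17,0,0,0,0],[24,-21,0,0,0,0],[28,-24,0,0,0,0],[32,-27.8,0,0,0,0]]'
python3 -m jog '[[0.5,0,0,0,0,0],[0.5,0,0,0,0,0],[0.5,0,0,0,0,0]]'
cat >> h.py <<'E'
B=np.array([.5853,.0944]);W=.2302;E=np.array([[np.cos(W),np.sin(W)],[-np.sin(W),np.cos(W)]])
def show():
    o=ctrl.get_obs();p=o["ee_pos"];b=E@(p[:2]-B)
    print("t",o["time_s"],"box xy",b.round(4),"tip z",round(p[2]-.199,4),"rot",o["eef_rot"].round(3),"F",E@o["force"][:2],o["force"][2].round(2),"w",round(o["grip_width"],4),o["grip_force"])
E
python3 -c "from h import *;show()"
```

```text
time_s: 1.0
ee_pos: [0.2755, -0.3335, 0.5345]
eef_rot: [-3.141, -0.0, 0.231]
force: [1.3, 0.3, 0.1]
grip_width: 0.033
grip_force: 0.0
time_s: 1.8
ee_pos: [0.5095, -0.0094, 0.5346]
eef_rot: [3.141, -0.0, 0.231]
force: [-0.5, -0.2, 1.0]
grip_width: 0.0002
grip_force: 0.0
time_s: 2.1
ee_pos: [0.5132, -0.011, 0.5346]
eef_rot: [3.141, 0.0, 0.23]
force: [-0.1, -0.0, 0.1]
grip_width: 0.0004
grip_force: 0.0
t 2.1 box xy [-0.0943 -0.0862] tip z 0.3356 rot [3.141 0.    0.23 ] F [-0.1431829   0.02577942] 0.11 w 0.0004 0.0
```

```bash
python3 -m jog '[[1.5,-1.3,0,0,0,0],[2.9,-2.6,0,0,0,0],[2.9,-2.6,1,0,0,0],[2.9,-2.6,2,0,0,0],[2.8,-2.6,2.6,0,0,0],[2.6,-2.6,3.2,0,0,0],[2.5,-2.6,3.7,0,0,0],[2.3,-2.6,4.2,0,0,0]]'
python3 -m jog '[[-0.2,0,0.5,0,0,0],[-0.5,0,1,0,0,0],[-0.8,0,1.5,0,0,0],[-1,0,2,0,0,0],[-1.2,0,2.5,0,0,0],[-1.5,0,3,0,0,0],[-1.7,0,3.5,0,0,0],[-1.9,0,4,0,0,0]]'
python3 -c "from h import *;show();import cv2;cv2.imwrite('pics/s1.png',cv2.resize(ctrl.camera('scene')['img'][120:300,170:330],None,fx=3,fy=3))"
```

```text
time_s: 2.9
ee_pos: [0.5297, 0.02, 0.4924]
eef_rot: [3.141, -0.0, 0.23]
force: [-0.2, 0.4, 0.7]
grip_width: 0.0006
grip_force: 0.3
time_s: 3.7
ee_pos: [0.5113, 0.0159, 0.4522]
eef_rot: [-3.142, -0.0, 0.231]
force: [0.3, 0.0, 0.3]
grip_width: 0.0004
grip_force: 0.0
t 3.7 box xy [-0.09   -0.0596] tip z 0.2532 rot [-3.142 -0.     0.231] F [ 0.25590998 -0.05585556] 0.26 w 0.0004 0.03195867468093638
```

View pics/s1.png

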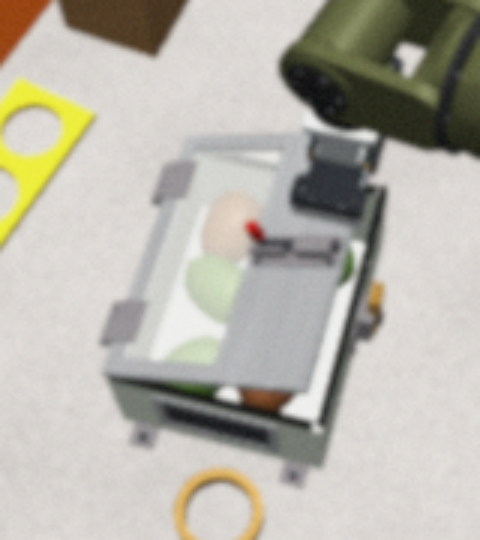

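The lid has come down to about 0.44 rad under the closed fingers, right of the barrel (knob at crop (255,231), hood at (375,300)). Continuing to close it, more slowly near the seal.

```bash
python3 -m jog '[[-0.3,0,0.7,0,0,0],[-0.5,0,1.3,0,0,0],[-0.8,0,1.9,0,0,0],[-1,0,2.6,0,0,0],[-1.1,0,3.2,0,0,0],[-1.3,0,3.8,0,0,0],[-1.4,0,4.4,0,0,0],[-1.5,0,5,0,0,0]]'
python3 -m jog '[[-0.1,0,0.4,0,0,0],[-0.2,0,0.8,0,0,0],[-0.2,0,1.2,0,0,0],[-0.3,0,1.6,0,0,0],[-0.3,0,2,0,0,0],[-0.4,0,2.3,0,0,0],[-0.4,0,2.6,0,0,0],[-0.4,0,2.8,0,0,0]]'
python3 -m jog '[[0,0,0.1,0,0,0],[0,0,0.3,0,0,0],[0,0,0.4,0,0,0],[0,0,0.5,0,0,0],[0,0,0.6,0,0,0],[0,0,0.8,0,0,0]]'
python3 -c "from h import *;show()"
```

```text
time_s: 4.55
ee_pos: [0.4968, 0.0125, 0.4022]
eef_rot: [-3.142, 0.0, 0.231]
force: [-0.3, -0.6, 0.3]
grip_width: 0.0005
grip_force: 0.0
time_s: 5.35
ee_pos: [0.493, 0.0115, 0.3744]
eef_rot: [3.142, 0.0, 0.231]
force: [0.1, -0.4, -0.3]
grip_width: 0.0003
grip_force: 0.0
time_s: 5.95
ee_pos: [0.493, 0.0116, 0.3667]
eef_rot: [3.142, -0.0, 0.231]
force: [0.5, 0.2, -0.7]
grip_width: 0.0006
grip_force: 0.0
t 5.95 box xy [-0.1088 -0.0596] tip z 0.1677 rot [ 3.142 -0.     0.231] F [0.58315853 0.11290716] -0.71 w 0.0006 0.0
```

```bash
python3 -m jog '[[0,0,0.1,0,0,0],[0,0,0.2,0,0,0],[0,0,0.3,0,0,0],[0,0,0.4,0,0,0],[0,0,0.4,0,0,0]]'|grep force
python3 -m jog '[[0,0,0.1,0,0,0],[0,0,0.2,0,0,0],[0,0,0.3,0,0,0],[0,0,0.4,0,0,0],[0,0,0.4,0,0,0]]'|grep force
python3 -c "from h import *;show()"
```

```text
force: [0.2, -0.2, -0.2]
grip_force: 0.0
force: [-1.6, 0.0, 1.5]
grip_force: 1.0
t 6.95 box xy [-0.1088 -0.0596] tip z 0.1596 rot [-3.142  0.     0.231] F [-1.57473446  0.40319084] 1.52 w 0.0003 0.9603700001025572
```

```bash
python3 -m jog '[[0,0,-1,0,0,0],[0,0,-5,0,0,0],[0,0,-10,0,0,0],[-4,3,-12,0,0,0],[-8,6,-12,0,0,0],[-12,9,-12,0,0,0],[-14,12,-12,0,0,0],[-14,12,-12,0,0,0]]' 60 10
cat > k.py <<'E'
from h import *
import cv2,sys
np.set_printoptions(precision=4,suppress=True)
show();im={}
for n in("scene","top"):
    c=ctrl.camera(n);h=cv2.cvtColor(c["img"],cv2.COLOR_BGR2HSV)
    m=(((h[...,0]<6)|(h[...,0]>174))&(h[...,1]>170)&(h[...,2]>70)).astype(np.uint8)
    r=np.zeros_like(m)
    if n=="scene": r[150:260,200:310]=1
    else: r[150:255,215:335]=1
    ys,xs=np.nonzero(m*r); im[n]=(c,(xs.mean(),ys.mean())); print(n,im[n][1],len(xs),xs.min(),xs.max(),ys.min(),ys.max())
p,e=tri(*im["scene"],*im["top"]);print("knob tri",p,e,"box",E@(p[:2]-B))
q=plane(*im["top"][:1],*im["top"][1],.2);print("top@.2 box",E@(q[:2]-B))
a=cv2.resize(im["scene"][0]["img"][160:270,210:310],None,fx=3.8,fy=3.8,interpolation=2);b=cv2.resize(im["top"][0]["img"][145:255,205:335],None,fx=3.1,fy=3.1,interpolation=2)
o=np.zeros((420,a.shape[1]+b.shape[1],3),np.uint8);o[:a.shape[0],:a.shape[1]]=a;o[:b.shape[0],a.shape[1]:]=b;cv2.imwrite(sys.argv[1],o)
E
python3 k.py pics/k1.png
```

```text
time_s: 7.75
ee_pos: [0.3824, -0.1399, 0.4796]
eef_rot: [3.14, -0.001, 0.226]
force: [0.4, 0.4, 0.2]
grip_width: 0.0561
grip_force: 0.0
t 7.75 box xy [-0.251  -0.1819] tip z 0.2806 rot [ 3.14  -0.001  0.226] F [0.4545 0.3188] 0.15 w 0.0561 0.0
scene (np.float64(264.8888888888889), np.float64(207.66666666666666)) 9 264 266 206 209
top (np.float64(270.3333333333333), np.float64(210.85714285714286)) 21 268 272 209 213
knob tri [0.542  0.0868 0.2007] 0.0009294110567040846 box [-0.0439  0.0025]
top@.2 box [-0.0443  0.0024]
```

View pics/k1.png

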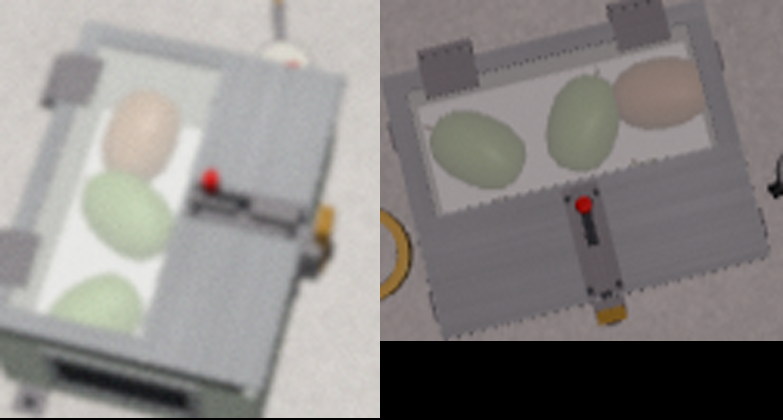

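The lid rests shut. The knob is at scene pixel (265,208) and top pixel (270,211), i.e. box (-44, 2, z 200 mm), which matches the expected height. Next I move over it and grip.

```bash
python3 -m jog '[[4,-4,0,0,0,0],[8,-7,0,0,0,0],[12,-10,0,0,0,0],[15,-13,0,0,0,0],[18,-16,0,0,0,0],[20.7,-18.4,0,0,0,0],[20.7,-18.4,0,0,0,0],[20.7,-18.4,0,0,0,0]]' 50 10 >/dev/null
python3 -c "from h import *;show()"
```

```text
t 8.65 box xy [-0.0414  0.0061] tip z 0.2792 rot [-3.141e+00  1.000e-03  2.340e-01] F [0.17305764 0.61144818] 0.88 w 0.047 0.0
```

```bash
python3 -m jog '[[0,0,2,0,0,0],[0,0,4,0,0,0],[0,0,5,0,0,0],[0,0,6,0,0,0],[0,0,6,0,0,0],[0,0,6,0,0,0]]' >/dev/null
python3 -c "from h import *;show()"
```

```text
t 9.25 box xy [-0.0418  0.0044] tip z 0.2203 rot [ 3.141e+00 -1.000e-03  2.310e-01] F [0.08177806 0.21113695] 0.21 w 0.0471 0.0
```

```bash
python3 -m jog '[[-0.2,0.2,0.5,0,0,0],[-0.2,0.2,1.5,0,0,0],[-0.2,0.2,2.5,0,0,0],[-0.2,0.2,3.2,0,0,0],[-0.2,0.2,3.2,0,0,0]]' >/dev/null
python3 -c "from h import *;show()"
python3 -m jog '[[0,0,0,0,0,0],[0,0,0,0,0,0],[0,0,0,0,0,0],[0,0,0,0,0,0],[0,0,0,0,0,0],[0,0,0,0,0,0],[0,0,0,0,0,0],[0,0,0,0,0,0]]' 0 15 >/dev/null
python3 -c "from h import *;show()"
```

```text
t 9.75 box xy [-0.0439  0.0024] tip z 0.1862 rot [-3.141e+00  2.000e-03  2.310e-01] F [-0.11977788  0.14750176] -0.3 w 0.0468 0.0
t 10.55 box xy [-0.0438  0.0022] tip z 0.1879 rot [ 3.141 -0.     0.231] F [-0.00920836 -3.69552432] 2.21 w 0.0142 15.000231564044952
```

```bash
python3 -m jog '[[-0.1,0.05,0,0,0,0],[-0.3,0.1,0,0,0,0],[-0.5,0.1,0,0,0,0],[-0.7,0.1,0,0,0,0],[-0.7,0.1,0,0,0,0],[-0.7,0.1,0,0,0,0]]' 0 40 >/dev/null
python3 -c "from h import *;show()"
```

```text
t 11.15 box xy [-0.051   0.0016] tip z 0.1877 rot [-3.141e+00  1.000e-03  2.310e-01] F [-2.29716398  2.6320025 ] 5.15 w 0.0142 40.00155508518219
```

```bash
python3 -m jog '[[-0.1,0,0,0,0,0],[-0.2,0,0,0,0,0],[-0.2,0,0,0,0,0]]' >/dev/null;python3 -c "from h import *;show()"
python3 -m jog '[[-0.1,0,0,0,0,0],[-0.2,0,0,0,0,0],[-0.2,0,0,0,0,0]]' >/dev/null;python3 -c "from h import *;show()"
python3 -m jog '[[-0.1,0,0,0,0,0],[-0.15,0,0,0,0,0],[-0.15,0,0,0,0,0]]' >/dev/null;python3 -c "from h import *;show()"
```

```text
t 11.45 box xy [-0.0529  0.0015] tip z 0.1877 rot [-3.141 -0.     0.231] F [2.30717417 4.11639509] 4.65 w 0.0139 40.001420974731445
t 11.75 box xy [-0.0548  0.0015] tip z 0.1876 rot [-3.141e+00 -1.000e-03  2.310e-01] F [4.8439422  3.98185445] 3.35 w 0.0143 40.00111520290375
t 12.05 box xy [-0.0558  0.0015] tip z 0.1877 rot [-3.141e+00 -3.000e-03  2.310e-01] F [12.79204246  3.82500978] -1.11 w 0.0141 39.99990105628967
```

```bash
python3 -m jog '[[0.15,-0.05,0,0,0,0],[0.15,-0.05,0.1,0,0,0],[0.15,-0.05,0.1,0,0,0],[0.05,-0.05,0.1,0,0,0],[-0.03,-0.05,0.1,0,0,0],[-0.03,-0.05,0.1,0,0,0]]' >/dev/null;python3 -c "from h import *;show()"
python3 -m jog '[[0.15,0,0,0,0,0],[0.15,0,0.1,0,0,0],[0.15,0,0.1,0,0,0],[0.05,0,0.1,0,0,0],[0,0,0.1,0,0,0],[0,0,0.1,0,0,0]]' >/dev/null;python3 -c "from h import *;show()"
```

```text
t 12.65 box xy [-0.0562  0.0018] tip z 0.187 rot [ 3.141 -0.004  0.231] F [11.88627499  0.93166148] 1.73 w 0.0139 40.0002247095108
t 13.25 box xy [-0.0567  0.0018] tip z 0.1859 rot [ 3.141e+00 -1.000e-03  2.310e-01] F [2.77601665 1.10594983] 4.77 w 0.0142 40.001497864723206
```

```bash
python3 -m jog '[[-0.05,0,0,0,0,0],[-0.1,0,0,0,0,0],[-0.1,0,0,0,0,0]]' >/dev/null;python3 -c "from h import *;show()"
```

```text
t 13.55 box xy [-0.0577  0.0018] tip z 0.1858 rot [ 3.141 -0.     0.231] F [2.55434594 0.46523806] 5.74 w 0.0137 40.001426339149475
```

```bash
python3 -m jog '[[0,0,0.04,0,0,0],[-0.1,0,0.08,0,0,0],[-0.2,0,0.08,0,0,0],[-0.2,0,0.08,0,0,0]]' >/dev/null;python3 -c "from h import *;show()"
python3 -m jog '[[-0.1,0,0,0,0,0],[-0.2,0,0,0,0,0],[-0.2,0,0,0,0,0]]' >/dev/null;python3 -c "from h import *;show()"
```

```text
t 13.95 box xy [-0.0597  0.0018] tip z 0.1853 rot [ 3.141e+00 -1.000e-03  2.310e-01] F [2.06513405 0.84678011] 6.94 w 0.014 40.00208079814911
t 14.25 box xy [-0.0617  0.0018] tip z 0.1853 rot [ 3.141e+00 -1.000e-03  2.310e-01] F [1.62292055 0.69920181] 6.77 w 0.014 40.00214874744415
```

```bash
python3 -m jog '[[-0.1,0,0,0,0,0],[-0.25,0,0,0,0,0],[-0.4,0,0,0,0,0],[-0.5,0,0,0,0,0],[-0.5,0,0,0,0,0]]' >/dev/null;python3 -c "from h import *;show()"
python3 -m jog '[[-0.1,0,0,0,0,0],[-0.2,0,0,0,0,0],[-0.3,0,0,0,0,0],[-0.4,0,0,0,0,0],[-0.5,0,0,0,0,0],[-0.6,0,0,0,0,0],[-0.6,0,0,0,0,0]]' >/dev/null;python3 -c "from h import *;show()"
```

```text
t 14.75 box xy [-0.0667  0.0017] tip z 0.1853 rot [ 3.141e+00 -1.000e-03  2.310e-01] F [1.19348048 0.91147956] 8.27 w 0.0138 40.0022166967392
t 15.45 box xy [-0.0727  0.0018] tip z 0.1853 rot [ 3.141e+00 -1.000e-03  2.310e-01] F [-0.09913778  1.76154314] 8.22 w 0.0141 40.00217020511627
```

```bash
python3 -m jog '[[-0.1,0,0,0,0,0],[-0.2,0,0,0,0,0],[-0.3,0,0,0,0,0],[-0.3,0,0,0,0,0]]' >/dev/null;python3 -c "from h import *;show()"
python3 -m jog '[[-0.05,0,0,0,0,0],[-0.1,0,0,0,0,0],[-0.1,0,0,0,0,0]]' >/dev/null;python3 -c "from h import *;show()"
```

```text
t 15.85 box xy [-0.0757  0.0018] tip z 0.1853 rot [ 3.141e+00 -1.000e-03  2.310e-01] F [0.93072267 1.02151017] 7.63 w 0.0142 40.00215232372284
t 16.15 box xy [-0.0767  0.0018] tip z 0.1853 rot [ 3.141e+00 -1.000e-03  2.310e-01] F [1.24921328 0.69352776] 7.37 w 0.0141 40.00207185745239
```

```bash
python3 -m jog '[[-0.05,0,0,0,0,0],[-0.05,0,0,0,0,0]]' >/dev/null;python3 -c "from h import *;show()"
python3 -m jog '[[-0.05,0,0,0,0,0],[-0.05,0,0,0,0,0]]' >/dev/null;python3 -c "from h import *;show()"
python3 -m jog '[[-0.05,0,0,0,0,0],[-0.05,0,0,0,0,0]]' >/dev/null;python3 -c "from h import *;show()"
```

```text
t 16.35 box xy [-0.0771  0.0017] tip z 0.1853 rot [ 3.141e+00 -1.000e-03  2.310e-01] F [3.42922978 1.44871906] 6.64 w 0.0138 40.00182509422302
t 16.55 box xy [-0.0775  0.0017] tip z 0.1853 rot [ 3.141e+00 -2.000e-03  2.310e-01] F [5.09172044 1.02888159] 5.66 w 0.0139 40.00145494937897
t 16.75 box xy [-0.0778  0.0017] tip z 0.1853 rot [ 3.141e+00 -3.000e-03  2.310e-01] F [8.67024074 1.45078633] 4.33 w 0.0139 40.00114560127258
```

Bolt is home: the force rises to about 9 N at the end stop, with about 22 mm of travel past the keeper contact. I ease off, release, and push the knob left with the right finger.

```bash
python3 -m jog '[[0.05,0,0,0,0,0],[0.07,0,0,0,0,0],[0.07,0,0,0,0,0]]' >/dev/null;python3 -c "from h import *;show()"
python3 -m jog '[[0,0,0,0,0,0],[0,0,0,0,0,0],[0,0,0,0,0,0],[0,0,0,0,0,0],[0,0,-0.7,0,0,0],[0,0,-1.5,0,0,0],[0,0,-1.5,0,0,0]]' 60 10 >/dev/null;python3 k.py pics/k2.png
```

```text
t 17.05 box xy [-0.0773  0.0017] tip z 0.1853 rot [ 3.141e+00 -1.000e-03  2.310e-01] F [3.03608072 2.46542263] 6.26 w 0.0139 40.00172674655914
t 17.75 box xy [-0.0773  0.0019] tip z 0.2014 rot [ 3.141 -0.002  0.231] F [ 0.2238 -0.3528] 0.01 w 0.0564 0.0k.py:11: RuntimeWarning: Mean of empty slice.
  ys,xs=np.nonzero(m*r); im[n]=(c,(xs.mean(),ys.mean())); print(n,im[n][1],len(xs),xs.min(),xs.max(),ys.min(),ys.max())
  ret = ret.dtype.type(ret / rcount)
Traceback (most recent call last):
  File "k.py", line 11, in <module>
    ys,xs=np.nonzero(m*r); im[n]=(c,(xs.mean(),ys.mean())); print(n,im[n][1],len(xs),xs.min(),xs.max(),ys.min(),ys.max())
                                                                                     ~~~~~~^^
ValueError: zero-size array to reduction operation minimum which has no identity
```

```bash
python3 -m jog '[[0,-0.6,0,0,0,0],[0,-1.2,0,0,0,0],[0,-1.8,0,0,0,0],[0,-2.1,0,0,0,0],[0,-2.4,0,0,0,0],[0,-2.7,0,0,0,0],[0,-2.7,0,0,0,0]]' >/dev/null;python3 -c "from h import *;show()"
python3 -m jog '[[0,-0.2,0,0,0,0],[0,-0.4,0.05,0,0,0],[0,-0.7,0.1,0,0,0],[0,-1,0.2,0,0,0],[0,-1.3,0.3,0,0,0],[0,-1.5,0.4,0,0,0],[0,-1.5,0.4,0,0,0]]' >/dev/null;python3 -c "from h import *;show()"
```

```text
t 18.5 box xy [-0.0774  0.0292] tip z 0.1999 rot [-3.141 -0.     0.231] F [ 0.1894445 -0.4619444] 0.38 w 0.0561 0.14306187629699707
t 19.2 box xy [-0.0775  0.0442] tip z 0.1957 rot [-3.141  0.     0.231] F [ 0.75140989 -0.31337815] 1.38 w 0.0565 0.27308874763548374
```

```bash
python3 -m jog '[[0,-0.3,0.15,0,0,0],[0,-0.6,0.35,0,0,0],[0,-0.8,0.5,0,0,0],[0,-1,0.7,0,0,0],[0,-1.2,0.9,0,0,0],[0,-1.3,1.1,0,0,0],[0,-1.3,1.1,0,0,0]]' >/dev/null;python3 -c "from h import *;show()"
python3 -m jog '[[0,-0.1,0.15,0,0,0],[0,-0.2,0.3,0,0,0],[0,-0.2,0.4,0,0,0],[0,-0.2,0.4,0,0,0]]' >/dev/null;python3 -c "from h import *;show()"
```

```text
t 19.9 box xy [-0.0775  0.0571] tip z 0.1846 rot [-3.141  0.     0.231] F [-0.24790151  0.74144567] 0.39 w 0.0561 0.08275652071461082
t 20.3 box xy [-0.0774  0.059 ] tip z 0.1807 rot [-3.141  0.     0.231] F [-0.34671226 -0.30608561] 0.65 w 0.0563 0.18682421185076237
```

```bash
for i in 1 2 3; do python3 -m jog '[[0,0,0.05,0,0,0],[0,0,0.1,0,0,0],[0,0,0.1,0,0,0]]' |grep ' force\|^force\|ee_pos'; done
```

```text
ee_pos: [0.4965, 0.1341, 0.3789]
force: [-0.7, -0.4, 1.7]
ee_pos: [0.4965, 0.1341, 0.3778]
force: [-0.4, 0.1, 2.0]
ee_pos: [0.4964, 0.1341, 0.3768]
force: [0.0, 0.6, 1.3]
```

```bash
for i in 1 2; do python3 -m jog '[[0,0,0.05,0,0,0],[0,0,0.1,0,0,0],[0,0,0.1,0,0,0]]' |grep ' force\|^force\|ee_pos'; done
```

```text
ee_pos: [0.4965, 0.1341, 0.3761]
force: [-1.9, 1.0, 4.0]
ee_pos: [0.4964, 0.1341, 0.3753]
force: [-2.3, 0.8, 6.4]
```

Force rises to 6 N, so the knob is at the end of its turn. I back away and look.

```bash
python3 -m jog '[[0,0,-1,0,0,0],[0,0,-4,0,0,0],[0,0,-8,0,0,0],[-4,4,-10,0,0,0],[-8,8,-10,0,0,0],[-12,12,-10,0,0,0],[-15,16,-10,0,0,0],[-15,20,-10,0,0,0]]'>/dev/null
python3 -m jog '[[-3,3,0,0,0,0],[-3,3,0,0,0,0],[-3,3,0,0,0,0]]'>/dev/null
python3 k.py pics/k3.png
```

```text
t 22.9 box xy [-0.2555 -0.1627] tip z 0.2762 rot [ 3.141 -0.     0.229] F [ 0.5594 -0.3048] -0.47 w 0.0565 0.0
scene (np.float64(272.84615384615387), np.float64(221.76923076923077)) 13 272 274 220 224
top (np.float64(263.06666666666666), np.float64(225.63333333333333)) 30 260 266 223 228
knob tri [0.503  0.1077 0.1736] 1.9195074414513332e-06 box [-0.0771  0.0317]
top@.2 box [-0.0781  0.0309]
```

View pics/k3.png

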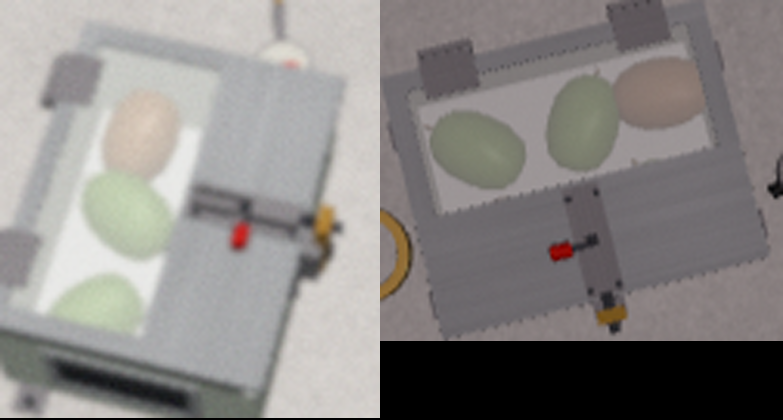

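The knob lies to the left (top pixel (263,226), 30 mm left of the rod axis) at the home position, and the bolt tip shows beyond the brass hood at crop (614,326). The robot is clear, so I hand in.

```bash
python3 -c "from station import ctrl;print(ctrl.hand_in())"
```

```text
the job is handed in; nothing more can be done
None
```

I closed the lid, slid the bolt fully home through the keeper, turned the red knob down to the left into its notch, and handed the job in at about 23 s with the gripper clear of everything; peak measured push on the bolt was about 13 N (keeper limit 18 N).

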